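Stack the sherd bins over the footed cup

ROBOT

A 6-joint arm with a two-finger parallel gripper is mounted at the origin on the work surface. World frame = base frame: x ahead of the robot, y to its left, z up, the work surface at z = 0. Lengths are in m, angles in rad, forces in N, time in s.
With the tool pointing down it reaches from about 0.35 to 0.775 m from the base axis. Payload 7.3 kg.
Tool frame: the origin (TCP) lies at the very end of the fingers, on their centre line; the grasp point (between the pads) lies 19 mm behind it; z points along the fingers, y is the direction in which the jaws open and shut (so a half turn about z gives the same grasp; the last joint's range is limited). The gripper opens to 92 mm and grips with 3 to 60 N. Pads are 19 mm wide; open, the fingers measure 130 mm over their backs; the gripper's body (75 mm by 190 mm) begins 47 mm behind the grasp point.
Start: joints at [-1.296, 0.342, 1.524, -0, 1.275, -0.146], TCP at [0.214, -0.479, 0.227] pointing down, gripper open.
Joint ranges: [-2.53, 2.53], [-0.77, 2.02], [0.04, 2.7], [-1, 4.14], [0.28, 2.66], [-3.11, 3.11]. Speed limits (rad/s): [2.57, 2.57, 3.14, 3.14, 3.14, 3.14].

INTERFACE

Orientations are given as [roll, pitch, yaw] about the fixed x, y, z axes, in that order (R = Rz(yaw) Ry(pitch) Rx(roll)).
In Python, from cell import readout, read_camera, camera_params, ctrl, spotter gives the robot as it stands.
- The arm moves only by the tool apply_moves, never from a script. Its argument "motion" is a list of rows, each a list of 3 entries, a list of its own where there are three numbers: the shift along the tool's x, y, z scaled (see below), then the turn, a rotation vector about the tool's x, y, z scaled (see below), then the closure, from -1 (fully open) to 1 (shut), so that 0 is half open. A call has 1 to 12 rows; each row shifts and turns the commanded pose from where the row before left it, along the tool's axes as they then stand; what a row does not reach is not made up. The controller multiplies each number of a shift by 400 mm and each number of a turn by 2 pi rad. A row lasts 1/10 s, in which the tool goes at most 50 mm and 8.59 degrees, less where a joint would pass 70% of its speed; a pose out of reach is approached as far as the arm can. A call with a number of a shift or a turn outside -1 to 1 is refused whole. A call with a gripper value outside its range is refused whole. The fingers move at their own pace and stop on an object; "squeeze" is the grip in N (left out, the last holds). Time passes only in rows, so rows that do not move let the fingers close. It gives the time, the measured TCP pose, the force and the opening at its end, in the units of the state.
- readout.state(): the state, without advancing time (a new reading comes with each control period).
- read_camera(name): name is "scene" or "top" or "wrist"; returns the picture (480x640x3 uint8, red, green, blue); there is no depth.
- camera_params(name): a dict with "intrinsics" (3x3 intrinsics, pixels), "R" (3x3) and "t" (3): a world point X has camera coordinates R X + t; the wrist camera has in their place "hand_eye" (4x4, takes a point from camera to tool coordinates, whose origin is the TCP and whose axes are the flange's). Camera axes: x right, y down, z forward; pixel columns grow to the right and rows downward; lengths in m; the calibration is good to about 2 mm. The wrist camera is an equidistant fisheye: a pixel r from the principal point sees the ray r / f radians off the axis. A picture is of the moment at which its call begins: read the wrist's pose just before it. camera_params takes no time and is no camera call.
- ctrl.finish_job(): hands the job in, once; it reports no verdict.
Trained networks look in the newest picture that a camera, given by its name, has taken for a name from the list of things; names that differ only in an ending like _2 or _b are one class to them, and where a whole thing is asked for, a point or a joint stands for the part that bears it (a point fixed in the world has none). Each returns a list of dicts, best first, with "conf" (0 to 1); they miss things now and then, are a little off and sometimes report something else, mostly with a low value. They report only what shows in the picture. A call takes as long as a camera call.
- spotter.recognise(camera, label): "rect" ([left, top, right, bottom] in pixels, round what is visible of it).
- spotter.cut_out(camera, label): "region" (480x640 bool, what is visible of it) and "rect" ([left, top, right, bottom] in pixels, round what is visible of it).
The state is a dict: "t": time; "joints": joint angles; "qvel": joint speeds; "tau": joint torques, N m; "tcp_pos": TCP position; "orientation": TCP orientation; "contact_force": force on the tool from outside, world axes, zero at the start; "torque": the same for the moment, N m; "gripper_width": finger opening in m.
Only numpy, scipy, OpenCV 4.12 (cv2) and the standard library are available. Lean on these libraries where they do the work, as an engineer would, in place of code of your own. Each camera call takes 0.05 s, during which the arm holds its last target.

TASK

The small footed cup is to be stored in the lower of the two nested grey bins: lift the upper bin out and stand it on the bench, then stand the cup upright in the bottom of the lower bin. Put the upper bin back turned half a turn from how it was nested, so that it rests level on the lower bin's ledges above the cup. Leave the lower bin and the other things where they stand, set bin and cup down gently instead of dropping them, and let go.

Things in the scene. Friction and masses are not known exactly. Their poses are not given: they have to be found in the camera images.
- lower_mid (a point): lower grey plastic stack-nest bin, loose, open-topped, on the bench; point: its centre, 30 mm above its underside; x along its length, y its width, z up. 156 (x) x 70 (y) x 60 mm high, 0.22 kg. From 26 mm up to the rim a straight collar, 150 x 64 inside, walls 3 mm; below it a narrower foot, 104 x 54 outside, 98 x 48 inside; inner floor 3 mm above the underside
- lower_card_end (a point): middle of the lower bin's end face that carries a blank paper card, 78 mm along +x from its centre, 30 mm up. Ledges inside both ends reach 17 mm in, tops 52 mm above the underside: one 18 mm wide in the middle of the card end, two in the corners of the other end. Ribs outside the foot, flush with the underside: two at the card end, one mid-width at the other end
- upper_mid (a point): upper bin, same as the lower one, at first nested in it, card ends together, its underside 34 mm above the lower underside (only its top 34 mm stand above the lower rim); point: its centre, 30 mm above its underside; x along its length to its card end, y its width, z up. Best taken across its 70 mm width at mid-length, by the upper part of the collar
- upper_card_end (a point): middle of the upper bin's card end face, 78 mm along +x from its centre, 30 mm up. With the card ends opposite, its ribs land on the lower bin's ledges: its underside then rests 52 mm above the lower underside, its foot 8 mm down inside the lower rim, with 7 mm play each way along x and 5 mm along y
- cup_mid (a point): the small footed cup, dark red glazed ceramic, round, 40 mm high, 36 mm across the rim and 35 mm across at 16 mm up, foot 26 mm across, 60 g; upright on the bench; the point is on its axis 20 mm above its underside, z up
- bowl_mid (a point): bystander: bowl of the same red glaze, 112 mm across the rim, 52 mm high; the point is on its axis 26 mm up
- jar_mid (a point): bystander: amber glass jar with white cap, 52 mm across, 75 mm high; the point is on its axis 37.5 mm up
- brush_grip (a point): bystander: a brush lying on the bench; the point is on its handle, x along the brush towards the bristles

How it is judged:
On the way, in this order (a step that is already met when the one before it is completed fails the run):
1. the upper bin stands upright on the bench beside the lower one, let go (height (world z) of upper_mid between 0.026 and 0.034 m and angle between upper_mid's own z axis and vertical below 0.05 rad and contact force between the fingers and upper below 0.05 N), for 0.2 s.
2. the cup stands upright on the floor of the lower bin, let go (z of cup_mid in the frame of lower_mid between -0.011 and -0.003 m and x of cup_mid in the frame of lower_mid between -0.045 and 0.045 m and y of cup_mid in the frame of lower_mid between -0.015 and 0.015 m and angle between cup_mid's own z axis and vertical below 0.15 rad and contact force between the fingers and cup below 0.05 N), for 0.2 s.
At the end, for the whole second after the job is handed in: Upper bin turned half a turn, level (0.04 rad), its underside 52 mm (4 mm either way) above the lower bin's, centres within 10 mm along x and 8 mm along y, card ends opposite; lower bin level on the bench; cup upright (0.15 rad) on the lower bin's floor; all let go and at rest (z of upper_mid in the frame of lower_mid between 0.048 and 0.056 m and x of upper_mid in the frame of lower_mid between -0.01 and 0.01 m and y of upper_mid in the frame of lower_mid between -0.008 and 0.008 m and x of upper_card_end in the frame of lower_mid below -0.06 m and angle between each of upper_mid, lower_mid's own z axis and vertical below 0.04 rad and height (world z) of lower_mid below 0.034 m and z of cup_mid in the frame of lower_mid between -0.011 and -0.003 m and x of cup_mid in the frame of lower_mid between -0.045 and 0.045 m and y of cup_mid in the frame of lower_mid between -0.015 and 0.015 m and angle between cup_mid's own z axis and vertical below 0.15 rad and linear speed of each of upper, cup below 0.02 m/s); the robot touches nothing.
It fails at once if the lower bin was shifted or turned: its centre or card end moved over 40 mm (distance of any of lower_mid, lower_card_end from where it was at the start of the episode above 0.04 m).
It fails at once if the cup or the upper bin was dropped: moving faster than 0.5 m/s with no finger on it ((linear speed of cup above 0.5 m/s and contact force between the fingers and cup below 0.01 N) or (linear speed of upper above 0.5 m/s and contact force between the fingers and upper below 0.01 N)).
It fails at once if a bystander (bowl, jar, brush) moved over 30 mm (distance of any of bowl_mid, jar_mid, brush_grip from where it was at the start of the episode above 0.03 m).
It also fails if it takes over 64 s, if anything falls off the work surface, if the arm or the gripper's body presses on something with over 40 N, if the wrist force passes 120 N, or if a joint passes its speed limit or range.

## Working session

There is one attempt and no reset: what is moved stays moved. The work goes in short steps, Python scripts to look and compute and a tool call to move; the robot and the scene stay as the last step left them, time stands still between calls to the robot, and variables do not carry over. Pictures are saved under pics/ and viewed, and the job is handed in when it is done.

Besides the shell and the picture viewer there is one more tool, called as name(argument=value, ...) on one line, values as JSON. apply_moves: Moves the arm, as the interface text tells. Its arguments: {"type":"object","properties":{"motion":{"type":"array"},"squeeze":{"type":"number"}},"required":["motion"]}

```bash
ls; mkdir -p pics
python3 - <<'E'
from cell import readout, read_camera, camera_params
import cv2
print(readout.state())
for n in ["scene","top","wrist"]:
    im=read_camera(n); cv2.imwrite(f"pics/{n}0.png",im[:,:,::-1]); print(n,camera_params(n))
E
```

```text
pics
{'t': 0.0, 'joints': array([-1.29599648e+00,  3.42719884e-01,  1.52505728e+00, -5.69190954e-05,
        1.27540022e+00, -1.45976160e-01]), 'qvel': array([ 1.84768777e-03,  1.02874143e-03, -4.19555627e-04, -6.33925970e-04,
        3.63919533e-05,  5.05404319e-04]), 'tau': array([-8.98179969e-04, -4.31244171e+01, -2.44213843e+01,  7.16858706e-02,
        5.60895901e-02, -1.16764741e-04]), 'tcp_pos': array([ 0.21434414, -0.47878059,  0.22603239]), 'orientation': array([-3.14001686e+00, -1.76663775e-04,  4.20792477e-01]), 'contact_force': array([-0.12958053, -1.09666322,  0.16465784]), 'torque': array([ 0.02764197,  0.00421665, -0.06776332]), 'gripper_width': 0.09181137495602158}
scene {'intrinsics': array([[453.09396609,   0.        , 324.06039439],
       [  0.        , 453.09396609, 238.11838839],
       [  0.        ,   0.        ,   1.        ]]), 'R': array([[ 0.44090173,  0.89753595,  0.0059059 ],
       [ 0.74989412, -0.36474305, -0.55192509],
       [-0.49321848,  0.24777353, -0.83387278]]), 't': array([-0.27101612, -0.45585319,  1.2346697 ])}
top {'intrinsics': array([[504
[... 213 characters left out ...]
   [-9.78380429e-01, -4.99760003e-02, -2.00684169e-01],
       [ 2.00442637e-01,  9.85033149e-03, -9.79655919e-01]]), 't': array([-0.03555631,  0.64741371,  1.14553902])}
wrist {'intrinsics': array([[371.64829954,   0.        , 319.69466085],
       [  0.        , 371.64829954, 234.32500658],
       [  0.        ,   0.        ,   1.        ]]), 'hand_eye': array([[-3.09605012e-04, -9.51477152e-01, -3.07719244e-01,
         8.43645749e-02],
       [ 9.99999875e-01, -4.15537038e-04,  2.78724931e-04,
         8.11011356e-04],
       [-3.93069146e-04, -3.07719119e-01,  9.51477162e-01,
        -1.56969399e-01],
       [ 0.00000000e+00,  0.00000000e+00,  0.00000000e+00,
         1.00000000e+00]])}
```

View pics/scene0.png

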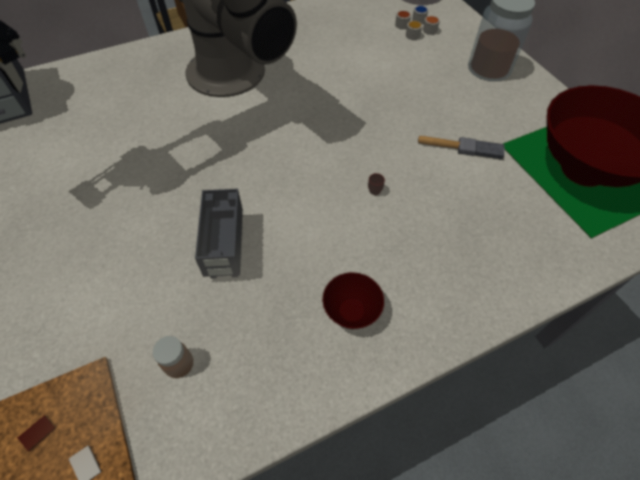

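View pics/top0.png

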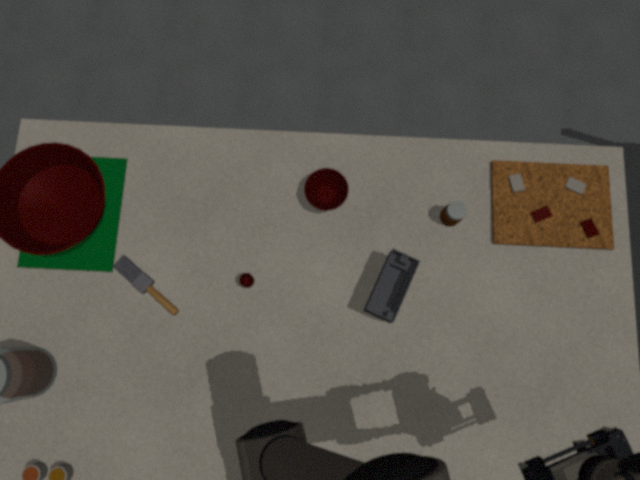

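View pics/wrist0.png

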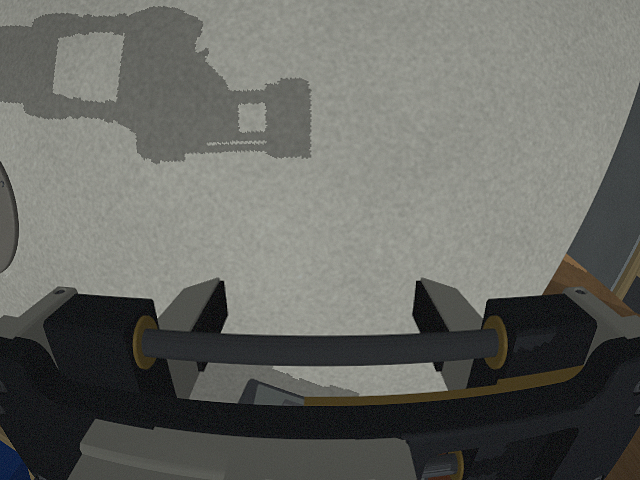

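```bash
cat > h.py <<'E'
import numpy as np, cv2
from cell import readout, read_camera, camera_params, ctrl, spotter
from scipy.spatial.transform import Rotation as Ro
def ray(n,uv,st=None):
    p=camera_params(n);K=p["intrinsics"]
    x=(uv[0]-K[0,2])/K[0,0];y=(uv[1]-K[1,2])/K[1,1]
    if n!="wrist":
        R=p["R"];return -R.T@p["t"],R.T@np.array([x,y,1])
    r=np.hypot(x,y);d=np.array([np.sin(r)*x/r,np.sin(r)*y/r,np.cos(r)])
    RT=Ro.from_euler('xyz',st["orientation"]).as_matrix()
    H=p["hand_eye"];return RT@H[:3,3]+st["tcp_pos"],RT@H[:3,:3]@d
def plane(n,uv,z,st=None):
    o,d=ray(n,uv,st);return o+d*(z-o[2])/d[2]
def tri(rays):
    A=np.zeros((3,3));b=np.zeros(3)
    for o,d in rays:
        d=d/np.linalg.norm(d);P=np.eye(3)-np.outer(d,d);A+=P;b+=P@o
    X=np.linalg.solve(A,b)
    return X,[np.linalg.norm(np.cross(X-o,d/np.linalg.norm(d))) for o,d in rays]
def proj(n,X,st=None):
    p=camera_params(n);K=p["intrinsics"]
    if n!="wrist":
        c=p["R"]@X+p["t"];return K[:2,:2]@(c[:2]/c[2])+K[:2,2]
    RT=Ro.from_euler('xyz',st["orientation"]).as_matrix();H=p["hand_eye"]
    c=H[:3,:3].T@(RT.T@(X-st["tcp_pos"])-H[:3,3])
    th=np.arctan2(np.hypot(c[0],c[1]),c[2]);s=th/np.hypot(c[0],c[1])
    return np.array([K[0,0]*c[0]*s+K[0,2],K[1,1]*c[1]*s+K[1,2]])
E
python3 - <<'E'
from h import *
np.set_printoptions(precision=4,suppress=True)
for l in ["upper_mid","cup_mid","bowl_mid","jar_mid","brush_grip"]:
    rs=[]
    for n in ["scene","top"]:
        d=spotter.recognise(n,l)
        for e in d[:2]: print(l,n,e)
        if d:
            r=d[0]["rect"];c=((r[0]+r[2])/2,(r[1]+r[3])/2);rs.append(ray(n,c))
    if len(rs)==2: print(tri(rs))
for n in ["scene","top"]:
    im=read_camera(n)
    x,y=(150,170) if n=="scene" else (330,230)
    cv2.imwrite(f"pics/{n}1.png",cv2.resize(im[y:y+120,x:x+120,::-1],None,fx=5,fy=5,interpolation=cv2.INTER_CUBIC))
E
```

```text
upper_mid scene {'rect': [194.9, 187.2, 241.4, 269.0], 'conf': 0.67}
upper_mid top {'rect': [365.5, 249.1, 420.6, 323.1], 'conf': 0.72}
(array([ 0.5424, -0.1907,  0.0712]), [np.float64(0.0014156505314648856), np.float64(0.001415650531464838)])
cup_mid scene {'rect': [367.1, 175.0, 386.8, 193.4], 'conf': 0.58}
cup_mid top {'rect': [239.2, 273.8, 251.9, 286.6], 'conf': 0.5}
(array([0.5444, 0.1624, 0.0197]), [np.float64(0.0007109226561925137), np.float64(0.0007109226561923759)])
bowl_mid scene {'rect': [322.3, 271.1, 383.9, 332.7], 'conf': 0.95}
bowl_mid top {'rect': [306.9, 167.6, 347.0, 211.6], 'conf': 0.78}
(array([ 0.779 , -0.0252,  0.0426]), [np.float64(0.0017211409347847911), np.float64(0.0017211409347847504)])
jar_mid scene {'rect': [150.6, 335.9, 195.1, 380.8], 'conf': 0.97}
jar_mid top {'rect': [439.3, 202.7, 466.7, 228.8], 'conf': 0.62}
jar_mid top {'rect': [306.3, 170.8, 347.7, 210.6], 'conf': 0.3}
(array([ 0.7315, -0.3441,  0.0262]), [np.float64(0.0011950180018026457), np.float64(0.0011950180018027038)])
brush_grip scene {'rect': [418.4, 138.0, 504.3, 159.2], 'conf': 0.82}
brush_grip scene {'rect': [200.1, 211.6, 242.4, 279.5], 'conf': 0.57}
brush_grip top {'rect': [110.0, 255.5, 179.9, 316.2], 'conf': 0.72}
(array([ 0.5195,  0.4141, -0.005 ]), [np.float64(0.0008142246977644365), np.float64(0.0008142246977644787)])
```

View pics/scene1.png

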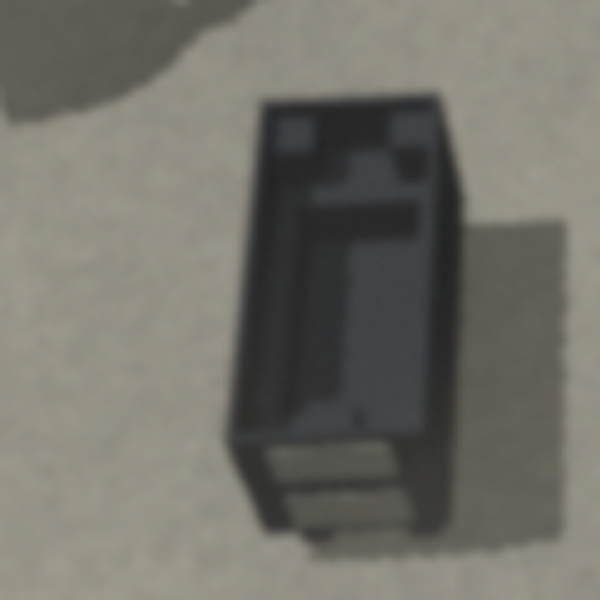

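View pics/top1.png

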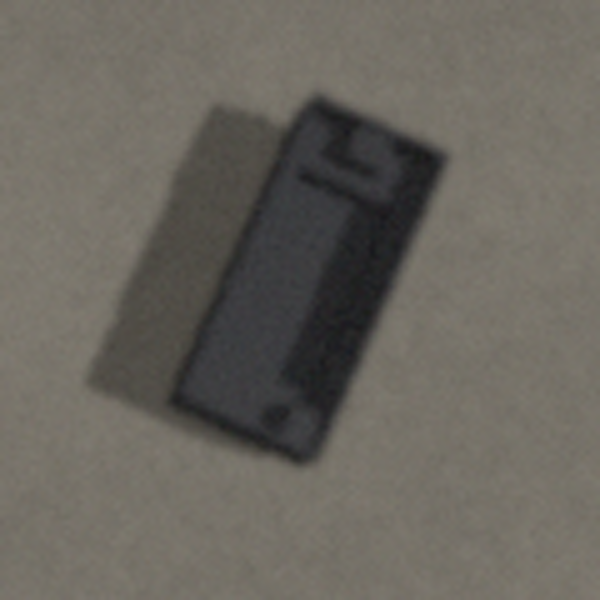

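Run:
```python
from h import *
np.set_printoptions(precision=4,suppress=True)
S=[(262,100),(438,95),(425,436),(230,438)];T=[(310,463),(172,402),(315,97),(445,157)]
f=lambda p,o:((p[0]+.5)/5-.5+o[0],(p[1]+.5)/5-.5+o[1])
ps=[];pt=[]
for s,t in zip(S,T):
    s=f(s,(150,170));t=f(t,(330,230))
    print(tri([ray("scene",s),ray("top",t)]),plane("scene",s,.094),plane("top",t,.094))
    ps.append(plane("scene",s,.094));pt.append(plane("top",t,.094))
for P in (ps,pt):
    P=np.array(P);c=P.mean(0);d=(P[2]+P[3]-P[0]-P[1])/2;w=(P[1]+P[2]-P[0]-P[3])/2
    print(c,np.linalg.norm(d),np.arctan2(d[1],d[0]),np.linalg.norm(w),np.arctan2(-w[0],w[1]))
```

```text
(array([ 0.4572, -0.1882,  0.0917]), [np.float64(0.0008851797812667043), np.float64(0.000885179781266728)]) [ 0.459  -0.1892  0.094 ] [ 0.4573 -0.187   0.094 ]
(array([ 0.4817, -0.125 ,  0.0881]), [np.float64(0.0008257354317426408), np.float64(0.0008257354317426367)]) [ 0.4865 -0.1267  0.094 ] [ 0.4815 -0.1236  0.094 ]
(array([ 0.6274, -0.1854,  0.0886]), [np.float64(0.0012659559336716784), np.float64(0.0012659559336716901)]) [ 0.6312 -0.1846  0.094 ] [ 0.6261 -0.1859  0.094 ]
(array([ 0.6011, -0.2468,  0.0928]), [np.float64(0.0002095693463694522), np.float64(0.00020956934636950203)]) [ 0.602  -0.2465  0.094 ] [ 0.6008 -0.2467  0.094 ]
[ 0.5447 -0.1867  0.094 ] 0.15500164932295138 -0.38103006097362563 0.06841175939227191 -0.4279458974999114
[ 0.5414 -0.1858  0.094 ] 0.156423600283215 -0.4006299304568054 0.06685086582514303 -0.37909923470039786
```

apply_moves(motion=[[[0,0,0],[0,0,0.0217],-1],[[0,0,0],[0,0,0.0217],-1],[[0,0,0],[0,0,0.0217],-1],[[0,0,0],[0,0,0.0217],-1],[[0,0,0],[0,0,0.0217],-1],[[0,0,0],[0,0,0.0214],-1]], squeeze=25)

```text
t: 1.35
tcp_pos: [0.2145, -0.4792, 0.2268]
orientation: [3.141, -0.0, -0.401]
contact_force: [0.1, -0.9, 0.2]
gripper_width: 0.0922
```

apply_moves(motion=[[[0.0477,-0.0993,0],[0,0,0],-1],[[0.0477,-0.0993,0],[0,0,0],-1],[[0.0477,-0.0993,0],[0,0,0],-1],[[0.0477,-0.0993,0],[0,0,0],-1],[[0.0477,-0.0993,0],[0,0,0],-1],[[0.0477,-0.0993,0],[0,0,0],-1],[[0.0477,-0.0993,0],[0,0,0],-1],[[0.0477,-0.0993,0],[0,0,0],-1],[[0.0477,-0.0993,0],[0,0,0],-1],[[0.0477,-0.0993,0],[0,0,0],-1],[[0,0,0],[0,0,0],-1]])

```text
t: 2.45
tcp_pos: [0.5465, -0.1824, 0.2264]
orientation: [-3.14, -0.001, -0.39]
contact_force: [-0.3, -1.4, 0.4]
gripper_width: 0.092
```

Run:
```python
from h import *
s=readout.state();print(s["tcp_pos"],s["orientation"],s["joints"],s["contact_force"])
cv2.imwrite("pics/w2.png",read_camera("wrist")[:,:,::-1])
```

```text
[ 0.54653891 -0.18235316  0.22635378] [-3.14006403e+00 -7.97522781e-04 -3.90162758e-01] [-0.45590945  0.43612305  1.37994692  0.00162667  1.32482762  1.50465349] [-0.30679906 -1.35436381  0.37299439]
```

View pics/w2.png

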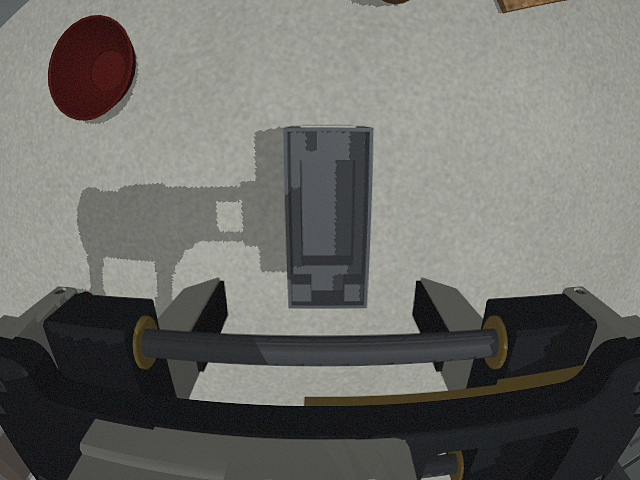

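Upper bin's rim in the wrist view: corners about (284,127), (374,127), (366,308), (288,307), card end at the top.

```bash
cat >> h.py <<'E'
np.set_printoptions(precision=4,suppress=True)
def rect(P,names=True):
    "P: card-left(+y side), card-right(-y), far-right, far-left in image with tool facing card -> centre, yaw, len, wid"
    P=np.array(P);c=P.mean(0);d=(P[0]+P[1]-P[2]-P[3])/2;w=(P[0]+P[3]-P[1]-P[2])/2
    return c,np.linalg.norm(d),np.linalg.norm(w),np.arctan2(d[1],d[0]),np.arctan2(-w[0],w[1])
E
python3 - <<'E'
from h import *
s=readout.state()
for z in (.09,.094):
    print(rect([plane("wrist",p,z,s) for p in [(284,127),(374,127),(366,308),(288,307)]]))
im=read_camera("wrist")
cv2.imwrite("pics/w3.png",cv2.resize(im[110:320,260:400,::-1],None,fx=4,fy=2.8,interpolation=cv2.INTER_CUBIC))
E
```

```text
(array([ 0.5415, -0.1906,  0.09  ]), np.float64(0.1575277357549968), np.float64(0.0703786809493615), np.float64(-0.39593028298423205), np.float64(-0.3983048438880253))
(array([ 0.5426, -0.1909,  0.094 ]), np.float64(0.1553784415087568), np.float64(0.06941844056186758), np.float64(-0.39593028298423194), np.float64(-0.3983048438880266))
```

View pics/w3.png

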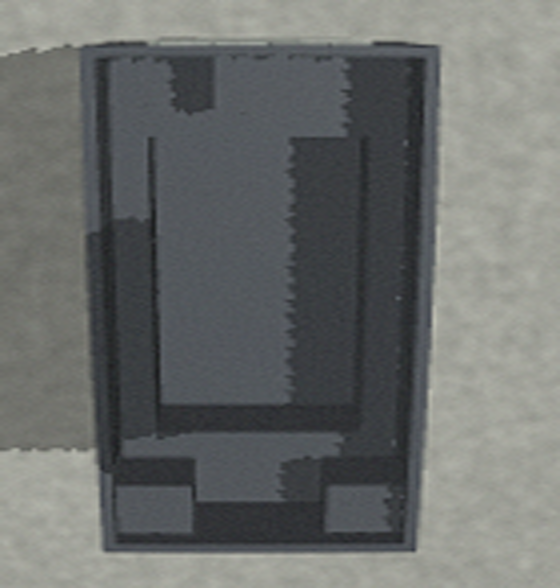

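apply_moves(motion=[[[-0.002,0.0215,0.04],[0,0,0.0011],-1],[[0,0,0.08],[0,0,0],-1],[[0,0,0.08],[0,0,0],-1],[[0,0,0.08],[0,0,0],-1],[[0,0,0.06],[0,0,0],-1],[[0,0,0.03],[0,0,0],-1],[[0,0,0.028],[0,0,0],-1],[[0,0,0],[0,0,0],-1],[[0,0,0],[0,0,0],-1]])

```text
t: 3.45
tcp_pos: [0.5399, -0.1943, 0.0684]
orientation: [3.141, -0.001, -0.403]
contact_force: [-0.5, -0.3, 0.8]
gripper_width: 0.0914
```

Run:
```python
from h import *
s=readout.state();print(s["tcp_pos"],s["orientation"],s["joints"],s["contact_force"])
cv2.imwrite("pics/w4.png",read_camera("wrist")[:,:,::-1])
```

```text
[ 0.5399 -0.1943  0.0684] [ 3.1414 -0.0015 -0.4026] [-0.479   0.595   1.5859 -0.0001  0.9592  1.4946] [-0.5239 -0.3203  0.7951]
```

View pics/w4.png

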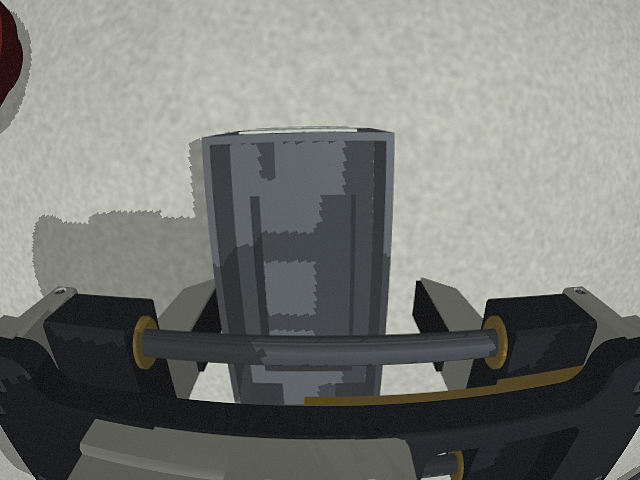

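apply_moves(motion=[[[0.002,-0.0125,0.004],[0,0,-0.0009],-1],[[0,0,0],[0,0,0],-1],[[0,0,0],[0,0,0],-1]])

```text
t: 3.8
tcp_pos: [0.5425, -0.1893, 0.0663]
orientation: [3.141, -0.001, -0.396]
contact_force: [0.6, -0.1, -0.9]
gripper_width: 0.0918
```

Run:
```python
from h import *
for i in range(4):
    s=readout.state();print(s["tcp_pos"],s["orientation"],s["contact_force"]); im=read_camera("wrist")
cv2.imwrite("pics/w5.png",im[:,:,::-1])
```

```text
[ 0.5425 -0.1893  0.0663] [ 3.1414 -0.0006 -0.396 ] [ 0.6022 -0.1285 -0.9349]
[ 0.5424 -0.1894  0.0662] [ 3.1414 -0.0005 -0.3962] [-0.0139 -0.9262 -0.9334]
[ 0.5423 -0.1894  0.0661] [ 3.1415 -0.0004 -0.3964] [-0.2062 -0.957   0.1   ]
[ 0.5423 -0.1895  0.0661] [ 3.1415 -0.0003 -0.3965] [-0.9544  0.5759  0.1445]
```

View pics/w5.png

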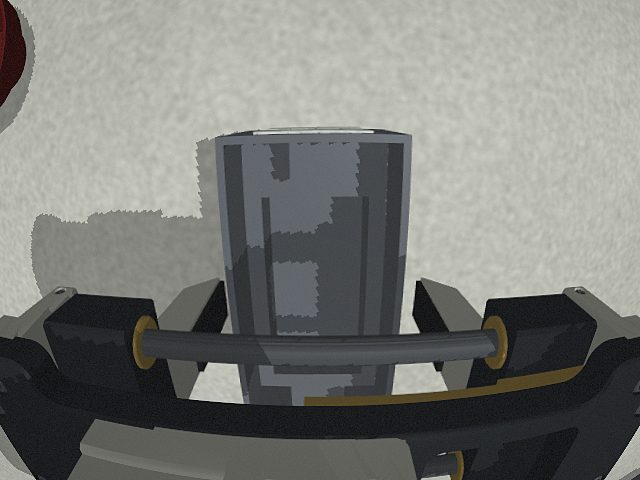

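apply_moves(motion=[[[0,0,0],[0,0,0],-0.3],[[0,0,0],[0,0,0],-0.2],[[0,0,0],[0,0,0],0],[[0,0,0],[0,0,0],0],[[0,0,0],[0,0,0],0],[[0,0,0],[0,0,0],0]], squeeze=25)

```text
t: 4.6
tcp_pos: [0.5422, -0.1894, 0.0659]
orientation: [-3.142, -0.0, -0.397]
contact_force: [0.8, 1.5, 0.1]
gripper_width: 0.0701
```

apply_moves(motion=[[[0,0,-0.015],[0,0,0],0],[[0,0,-0.02],[0,0,0],0],[[0,0,-0.03],[0,0,0],0],[[0,0,-0.04],[0,0,0],0],[[0,0,-0.05],[0,0,0],0],[[0,0,-0.06],[0,0,0],0],[[0,0,-0.06],[0,0,0],0],[[0,0,-0.03],[0,0,0],0],[[0,0,0],[0,0,0],0],[[0,0,0],[0,0,0],0]])

```text
t: 5.6
tcp_pos: [0.5418, -0.1893, 0.1874]
orientation: [3.142, 0.001, -0.397]
contact_force: [-1.0, 0.2, -2.6]
gripper_width: 0.0698
```

Run:
```python
from h import *
s=readout.state();print(s["tcp_pos"],s["orientation"],s["contact_force"])
im=read_camera("scene");cv2.imwrite("pics/s6.png",cv2.resize(im[120:320,120:420,::-1],None,fx=2.5,fy=2.5))
```

```text
[ 0.5418 -0.1893  0.1874] [ 3.1415  0.0008 -0.3967] [-1.0067  0.1718 -2.6445]
```

View pics/s6.png

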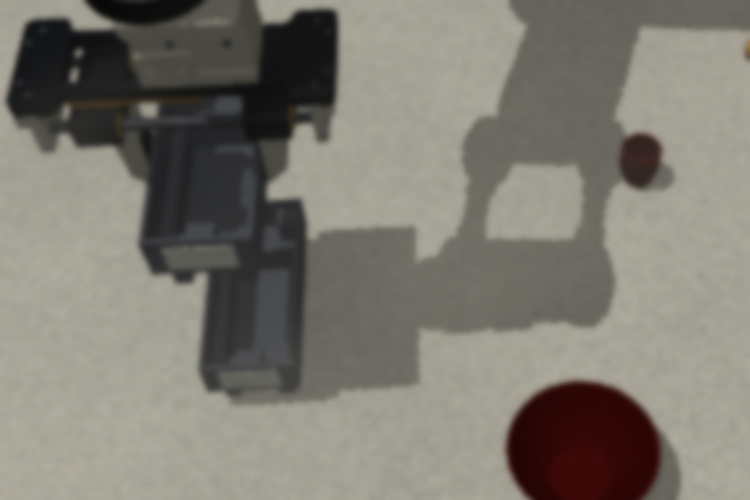

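apply_moves(motion=[[[0,0,0],[0,0,-0.015],0],[[0,0,0],[0,0,-0.0235],0],[[0,0,0],[0,0,-0.0235],0],[[0,0,0],[0,0,-0.0235],0],[[0,0,0],[0,0,-0.0235],0],[[0,0,0],[0,0,-0.0235],0],[[0,0,0],[0,0,-0.0235],0],[[0,0,0],[0,0,-0.0235],0],[[0,0,0],[0,0,-0.0235],0],[[0,0,0],[0,0,-0.0235],0],[[0,0,0],[0,0,-0.0235],0],[[0,0,0],[0,0,-0.0235],0]])

```text
t: 6.85
tcp_pos: [0.5415, -0.1891, 0.1862]
orientation: [-3.139, -0.001, 1.328]
contact_force: [-0.8, 0.1, -2.0]
gripper_width: 0.0699
```

apply_moves(motion=[[[0,0,0],[0,0,-0.0235],0],[[0,0,0],[0,0,-0.0235],0],[[0,0,0],[0,0,-0.0235],0],[[0,0,0],[0,0,-0.0235],0],[[0,0,0],[0,0,-0.0235],0],[[0,0,0],[0,0,-0.0235],0],[[0,0,0],[0,0,-0.0235],0],[[0,0,0],[0,0,-0.0235],0],[[0,0,0],[0,0,-0.0235],0],[[0,0,0],[0,0,-0.015],0],[[0,0,0],[0,0,0],0],[[0,0,0],[0,0,0],0]])

```text
t: 8.05
tcp_pos: [0.5418, -0.1893, 0.1869]
orientation: [3.142, -0.002, 2.742]
contact_force: [0.4, 0.6, -1.9]
gripper_width: 0.0695
```

apply_moves(motion=[[[0.0215,0.0368,0],[0,0,0],0],[[0.0429,0.0737,0],[0,0,0],0],[[0.0429,0.0737,0],[0,0,0],0],[[0.0429,0.0737,0],[0,0,0],0],[[0.0429,0.0737,0],[0,0,0],0],[[0.0215,0.0368,0],[0,0,0],0],[[0,0,0],[0,0,0],0],[[0,0,0],[0,0,0],0],[[0,0,0],[0,0,0],0]])

```text
t: 8.95
tcp_pos: [0.52, -0.021, 0.1879]
orientation: [-3.141, 0.0, 2.744]
contact_force: [0.8, -0.1, -2.3]
gripper_width: 0.0702
```

Run:
```python
from h import *
s=readout.state();print(s["tcp_pos"],s["orientation"],s["joints"],s["contact_force"])
im=read_camera("scene");cv2.imwrite("pics/s7.png",im[:,:,::-1])
im=read_camera("top");cv2.imwrite("pics/t7.png",im[:,:,::-1])
im=read_camera("wrist");cv2.imwrite("pics/w7.png",im[:,:,::-1])
```

```text
[ 0.52   -0.021   0.1879] [-3.1413  0.0002  2.7439] [-0.1874  0.3686  1.5977 -0.0004  1.1752 -1.3604] [ 0.8403 -0.0923 -2.3055]
```

View pics/s7.png

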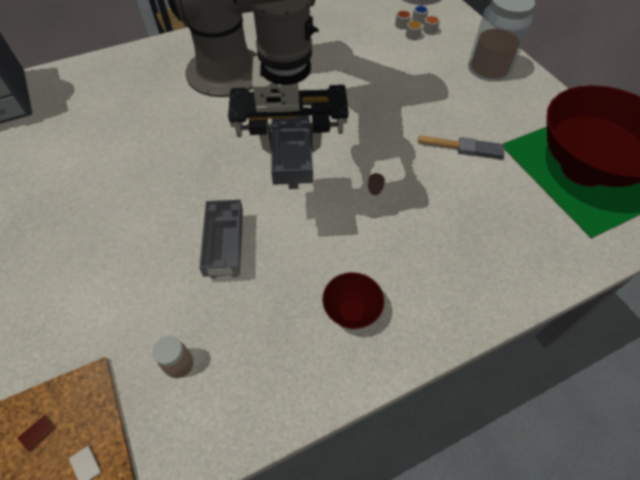

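View pics/t7.png

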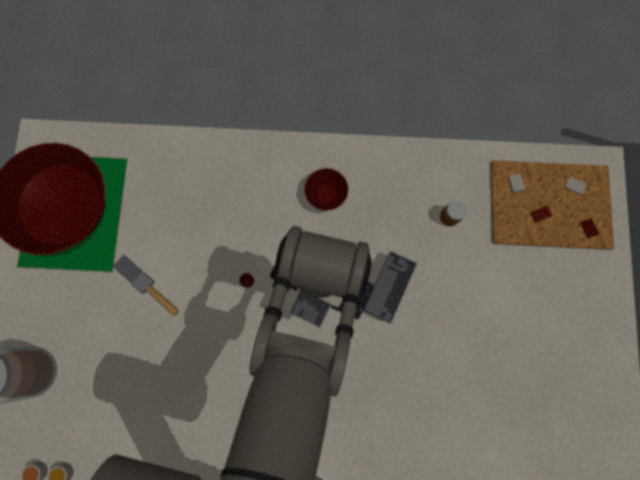

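View pics/w7.png

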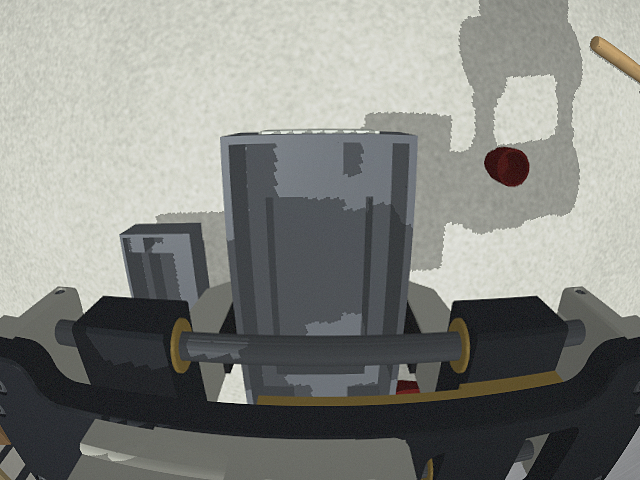

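apply_moves(motion=[[[0,0,0.04],[0,0,0],0],[[0,0,0.08],[0,0,0],0],[[0,0,0.08],[0,0,0],0],[[0,0,0.07],[0,0,0],0],[[0,0,0.05],[0,0,0],0],[[0,0,0.03],[0,0,0],0],[[0,0,0.02],[0,0,0],0],[[0,0,0],[0,0,0],0],[[0,0,0],[0,0,0],0],[[0,0,0],[0,0,0],0]])

```text
t: 10.1
tcp_pos: [0.5207, -0.0206, 0.0409]
orientation: [3.141, 0.002, 2.745]
contact_force: [0.6, -0.4, -2.2]
gripper_width: 0.0696
```

apply_moves(motion=[[[0,0,0.008],[0,0,0],0],[[0,0,0.004],[0,0,0],0],[[0,0,0],[0,0,0],0],[[0,0,0],[0,0,0],0]])

```text
t: 10.5
tcp_pos: [0.52, -0.0204, 0.0351]
orientation: [-3.142, 0.0, 2.745]
contact_force: [0.0, 0.2, -2.1]
gripper_width: 0.07
```

apply_moves(motion=[[[0,0,0.004],[0,0,0],0],[[0,0,0],[0,0,0],0],[[0,0,0.003],[0,0,0],0],[[0,0,0],[0,0,0],0],[[0,0,0],[0,0,0],0]])

```text
t: 11.0
tcp_pos: [0.5199, -0.0204, 0.0322]
orientation: [-3.142, -0.0, 2.745]
contact_force: [1.1, 0.7, -2.5]
gripper_width: 0.07
```

apply_moves(motion=[[[0,0,0.003],[0,0,0],0],[[0,0,0],[0,0,0],0],[[0,0,0],[0,0,0],0]])

```text
t: 11.3
tcp_pos: [0.5201, -0.0205, 0.0319]
orientation: [3.142, 0.001, 2.745]
contact_force: [-1.9, -0.2, 5.6]
gripper_width: 0.0701
```

apply_moves(motion=[[[0,0,0],[0,0,0],-0.6],[[0,0,0],[0,0,0],-0.8],[[0,0,0],[0,0,0],-1],[[0,0,0],[0,0,0],-1],[[0,0,0],[0,0,0],-1]])

```text
t: 11.8
tcp_pos: [0.52, -0.0204, 0.031]
orientation: [-3.142, 0.0, 2.745]
contact_force: [-0.2, 0.5, 0.3]
gripper_width: 0.0918
```

apply_moves(motion=[[[0,0,-0.03],[0,0,0],-1],[[0,0,-0.07],[0,0,0],-1],[[0,0,-0.1],[0,0,0],-1],[[0,0,-0.1],[0,0,0],-1],[[0,0,-0.06],[0,0,0],-1],[[0,0,0],[0,0,0],-1],[[0,0,0],[0,0,0],-1],[[0,0,0],[0,0,0],-1]])

```text
t: 12.6
tcp_pos: [0.5191, -0.0203, 0.1742]
orientation: [-3.141, -0.002, 2.745]
contact_force: [0.2, 0.6, -1.2]
gripper_width: 0.0919
```

Run:
```python
from h import *
s=readout.state();print(s["tcp_pos"],s["orientation"],s["joints"],s["contact_force"])
im=read_camera("wrist");cv2.imwrite("pics/w8.png",im[:,:,::-1])
im=read_camera("scene");cv2.imwrite("pics/s8.png",cv2.resize(im[120:320,120:420,::-1],None,fx=2.5,fy=2.5))
```

```text
[ 0.5191 -0.0203  0.1742] [-3.1411 -0.002   2.7449] [-0.1866  0.3822  1.6181 -0.0001  1.1434 -1.3607] [ 0.1799  0.6223 -1.1999]
```

View pics/w8.png

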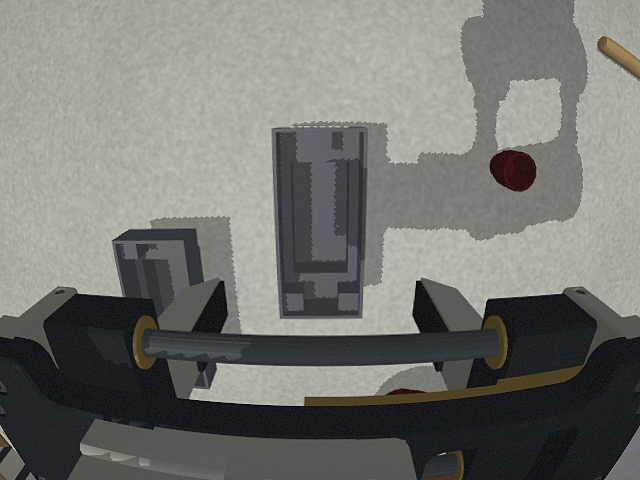

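View pics/s8.png

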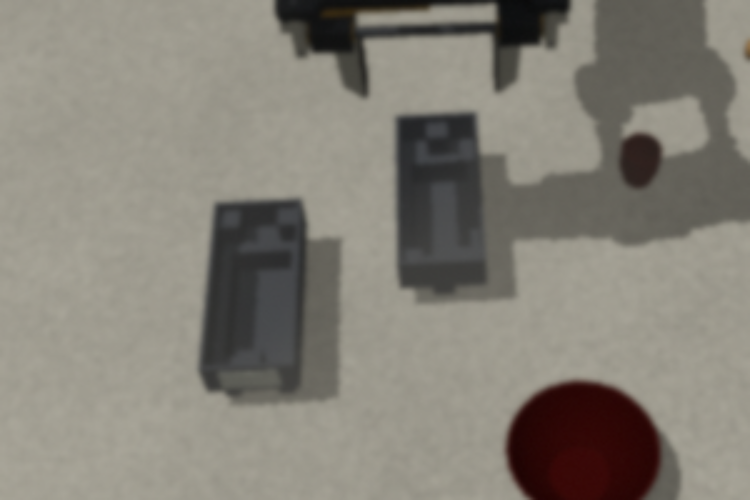

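apply_moves(motion=[[[0,0,0],[0,0,0.0227],-1],[[0,0,0],[0,0,0.0227],-1],[[0,0,0],[0,0,0.0227],-1],[[0,0,0],[0,0,0.0227],-1],[[0,0,0],[0,0,0.0227],-1],[[0,0,0],[0,0,0.0227],-1],[[0,0,0],[0,0,0.0227],-1],[[0,0,0],[0,0,0.0227],-1],[[0,0,0],[0,0,0.0227],-1],[[0,0,0],[0,0,0.0227],-1],[[0,0,0],[0,0,0.023],-1]])

```text
t: 13.8
tcp_pos: [0.5195, -0.0203, 0.174]
orientation: [-3.139, 0.001, 1.168]
contact_force: [-0.1, 0.5, 0.1]
gripper_width: 0.0919
```

apply_moves(motion=[[[0.0887,-0.0237,0],[0,0,0],-1],[[0.0887,-0.0237,0],[0,0,0],-1],[[0.0887,-0.0237,0],[0,0,0],-1],[[0.0887,-0.0237,0],[0,0,0],-1],[[0.0887,-0.0237,0],[0,0,0],-1],[[0,0,0],[0,0,0],-1],[[0,0,0],[0,0,0],-1],[[0,0,0],[0,0,0],-1]])

```text
t: 14.6
tcp_pos: [0.5444, 0.1606, 0.1744]
orientation: [-3.141, 0.001, 1.174]
contact_force: [-0.1, -0.2, 0.1]
gripper_width: 0.0916
```

Run:
```python
from h import *
s=readout.state();print(s["tcp_pos"],s["orientation"],s["joints"],s["contact_force"])
im=read_camera("wrist");cv2.imwrite("pics/w9.png",im[:,:,::-1])
for e in spotter.recognise("wrist","cup_mid"): 
    r=e["rect"];print(e,plane("wrist",((r[0]+r[2])/2,(r[1]+r[3])/2),.02,s))
im=read_camera("top");cv2.imwrite("pics/t9.png",cv2.resize(im[230:350,260:420,::-1],None,fx=5,fy=5,interpolation=cv2.INTER_CUBIC))
```

```text
[0.5444 0.1606 0.1744] [-3.1406  0.0012  1.1736] [ 0.1522  0.4651  1.4822 -0.0005  1.1958  0.5496] [-0.1352 -0.2285  0.1061]
{'rect': [294.9, 196.3, 344.7, 244.1], 'conf': 0.87} [0.5436 0.1562 0.02  ]
```

View pics/w9.png

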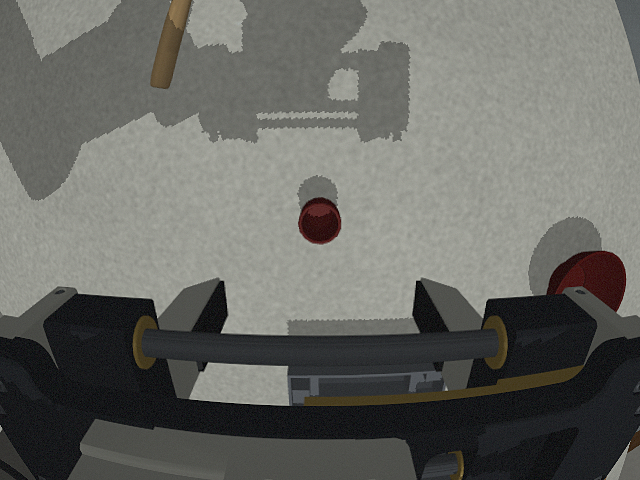

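View pics/t9.png

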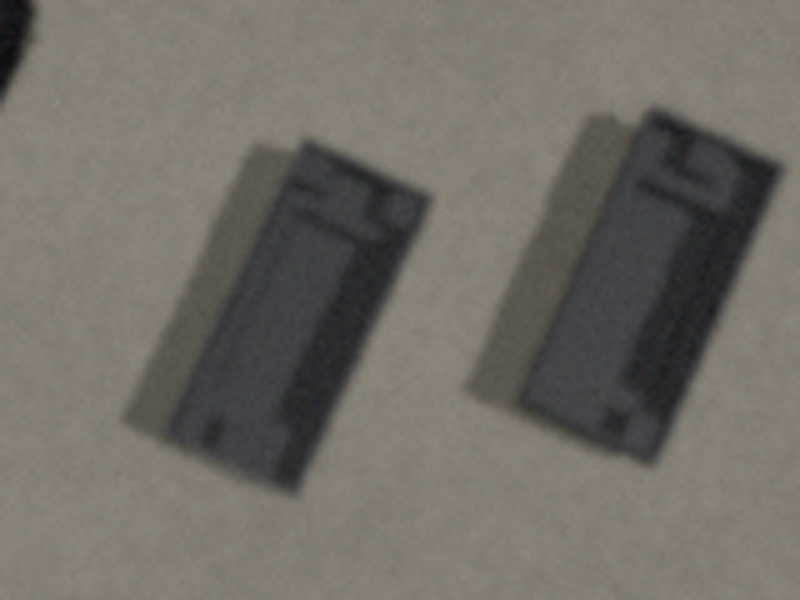

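Run:
```python
from h import *
s=readout.state()
print("rim",plane("wrist",(320,221),.04,s),plane("wrist",(298.5,221),.04,s),plane("wrist",(341.5,221),.04,s))
f=lambda p:((p[0]+.5)/5-.5+260,(p[1]+.5)/5-.5+230)
for P in ([(655,107),(785,165),(655,465),(522,402)],[(303,138),(433,198),(297,495),(170,440)]):
    print(rect([plane("top",f(p),.06) for p in P]))
s8=dict(tcp_pos=np.array([0.5191,-0.0203,0.1742]),orientation=[-3.1411,-0.002,2.7449])
print(rect([plane("wrist",p,.06,s8) for p in [(272,127),(369,127),(362,319),(281,319)]]))
```

```text
rim [0.5461 0.1604 0.04  ] [0.53   0.1672 0.04  ] [0.5623 0.1536 0.04  ]
(array([ 0.5429, -0.1879,  0.06  ]), np.float64(0.1558618935596201), np.float64(0.06772892867677738), np.float64(-0.3898502826019386), np.float64(-0.3857097539866583))
(array([ 0.5188, -0.0216,  0.06  ]), np.float64(0.15490435998252608), np.float64(0.06639863781779792), np.float64(-0.3733172332545893), np.float64(-0.37002869176899633))
(array([ 0.5206, -0.0187,  0.06  ]), np.float64(0.1569414906021498), np.float64(0.06941643701446269), np.float64(2.7506660318094127), np.float64(2.7446516873067623))
```

apply_moves(motion=[[[0.002,0.002,0.06],[0,0,0],-1],[[0,0,0.08],[0,0,0],-1],[[0,0,0.08],[0,0,0],-1],[[0,0,0.08],[0,0,0],-1],[[0,0,0.06],[0,0,0],-1],[[0,0,0.035],[0,0,0],-1],[[0,0,0.02],[0,0,0],-1],[[0,0,0],[0,0,0],-1],[[0,0,0],[0,0,0],-1],[[0,0,0],[0,0,0],-1]])

```text
t: 15.75
tcp_pos: [0.5467, 0.1621, 0.0103]
orientation: [3.139, -0.001, 1.174]
contact_force: [0.6, 0.5, 0.3]
gripper_width: 0.0919
```

Run:
```python
from h import *
s=readout.state();print(s["tcp_pos"],s["orientation"],s["joints"],s["contact_force"])
im=read_camera("wrist");cv2.imwrite("pics/w10.png",im[:,:,::-1])
```

```text
[0.5467 0.1621 0.0103] [ 3.1395 -0.0012  1.1741] [ 0.1539  0.6728  1.6383 -0.0001  0.8281  0.5506] [0.5935 0.5464 0.3147]
```

View pics/w10.png

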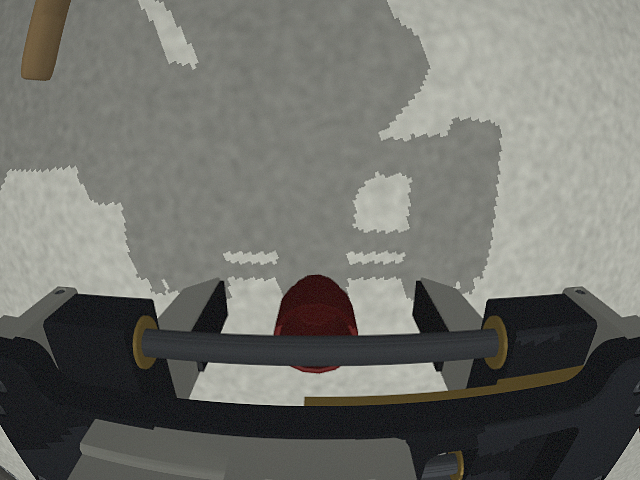

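apply_moves(motion=[[[0,0,0.011],[0,0,0],-1],[[0,0,0],[0,0,0],-0.5],[[0,0,0],[0,0,0],0],[[0,0,0],[0,0,0],0.4],[[0,0,0],[0,0,0],0.6],[[0,0,0],[0,0,0],0.6],[[0,0,0],[0,0,0],0.6],[[0,0,0],[0,0,0],0.6],[[0,0,0],[0,0,0],0.6]], squeeze=15)

```text
t: 16.7
tcp_pos: [0.5457, 0.1619, 0.0047]
orientation: [-3.141, 0.0, 1.174]
contact_force: [-1.2, -0.2, 0.8]
gripper_width: 0.0351
```

apply_moves(motion=[[[0,0,-0.015],[0,0,0],0.6],[[0,0,-0.04],[0,0,0],0.6],[[0,0,-0.07],[0,0,0],0.6],[[0,0,-0.08],[0,0,0],0.6],[[0,0,-0.08],[0,0,0],0.6],[[0,0,-0.06],[0,0,0],0.6],[[0,0,-0.03],[0,0,0],0.6],[[0,0,0],[0,0,0],0.6],[[0,0,0],[0,0,0],0.6]])

```text
t: 17.6
tcp_pos: [0.5452, 0.1618, 0.1537]
orientation: [-3.14, 0.001, 1.174]
contact_force: [0.0, -0.1, -1.2]
gripper_width: 0.0349
```

Run:
```python
from h import *
s=readout.state();print(s["tcp_pos"],s["orientation"],s["gripper_width"],s["contact_force"])
im=read_camera("scene");cv2.imwrite("pics/s11.png",cv2.resize(im[100:300,150:450,::-1],None,fx=2.5,fy=2.5))
im=read_camera("wrist");cv2.imwrite("pics/w11.png",im[:,:,::-1])
```

```text
[0.5452 0.1618 0.1537] [-3.1403  0.0009  1.1741] 0.03488617684931311 [ 0.0482 -0.0982 -1.1717]
```

View pics/s11.png

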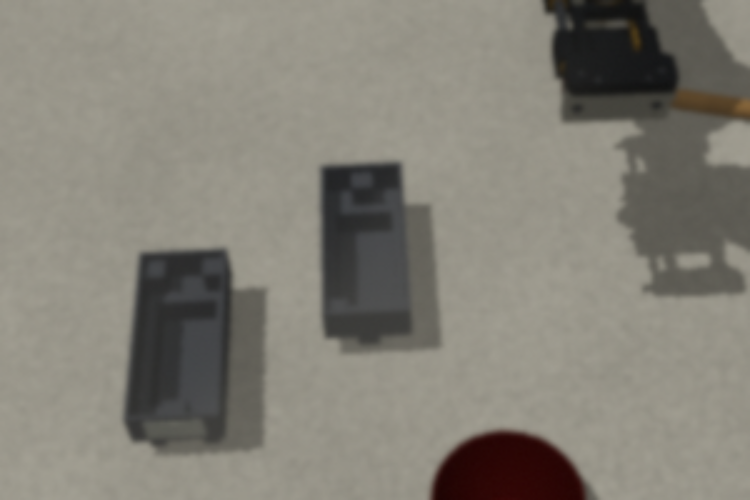

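View pics/w11.png

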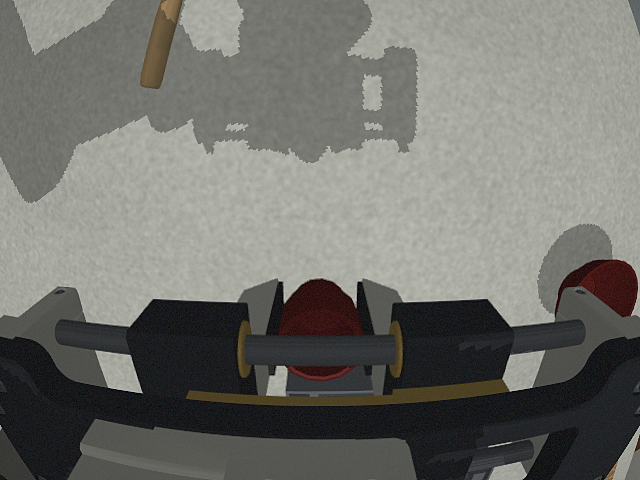

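apply_moves(motion=[[[-0.05,0.021,0],[0,0,0],0.6],[[-0.1007,0.0418,0],[0,0,0],0.6],[[-0.1007,0.0418,0],[0,0,0],0.6],[[-0.1007,0.0418,0],[0,0,0],0.6],[[-0.1007,0.0418,0],[0,0,0],0.6],[[-0.1007,0.0418,0],[0,0,0],0.6],[[-0.1007,0.0418,0],[0,0,0],0.6],[[-0.1007,0.0418,0],[0,0,0],0.6],[[-0.05,0.021,0],[0,0,0],0.6],[[0,0,0],[0,0,0],0.6],[[0,0,0],[0,0,0],0.6],[[0,0,0],[0,0,0],0.6]])

```text
t: 18.9
tcp_pos: [0.5446, -0.1854, 0.154]
orientation: [-3.14, -0.0, 1.175]
contact_force: [1.1, -0.1, -0.5]
gripper_width: 0.0349
```

Run:
```python
from h import *
s=readout.state();print(s["tcp_pos"],s["orientation"],s["gripper_width"],s["contact_force"])
im=read_camera("wrist");cv2.imwrite("pics/w12.png",im[:,:,::-1])
```

```text
[ 0.5446 -0.1854  0.154 ] [-3.14   -0.0004  1.1752] 0.03486163287641809 [ 1.1385 -0.0659 -0.4539]
```

View pics/w12.png

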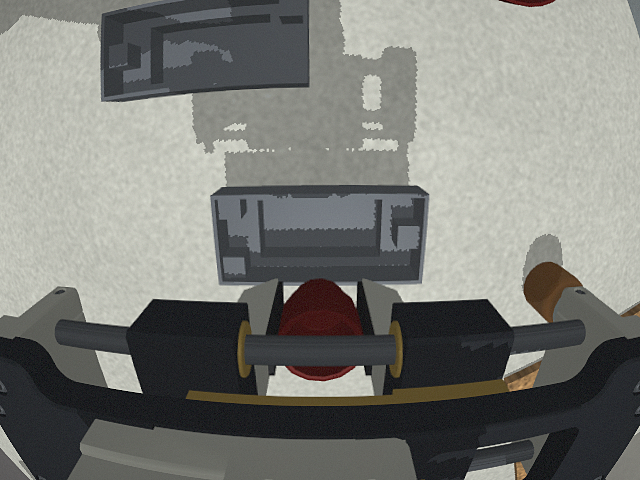

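Run:
```python
from h import *
s=readout.state()
for z in (.056,.06):print(rect([plane("wrist",p,z,s) for p in [(428.5,194),(423,285),(219.5,283.5),(211,194)]]))
im=cv2.imread("pics/w12.png");cv2.imwrite("pics/w12z.png",cv2.resize(im[180:300,200:440],None,fx=3.3,fy=3.3,interpolation=cv2.INTER_CUBIC))
```

```text
(array([ 0.5446, -0.1897,  0.056 ]), np.float64(0.15768176201036085), np.float64(0.07145348936319366), np.float64(-0.3993156476040901), np.float64(-0.3771843438082514))
(array([ 0.5452, -0.1884,  0.06  ]), np.float64(0.15521094698182408), np.float64(0.0703338395501203), np.float64(-0.39931564760408994), np.float64(-0.3771843438082516))
```

View pics/w12z.png

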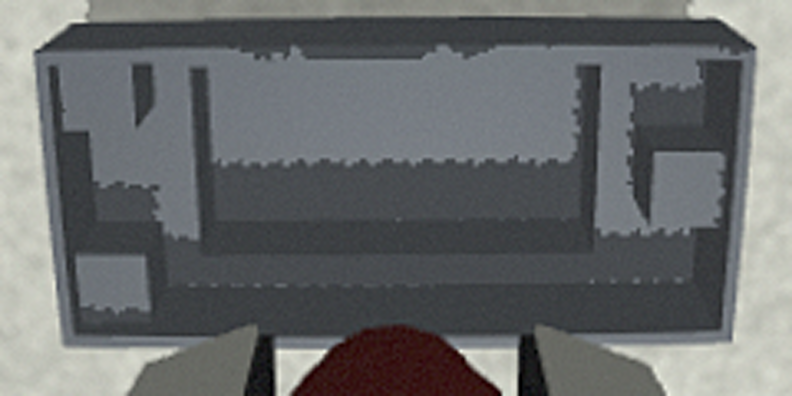

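apply_moves(motion=[[[-0.003,0.002,0.03],[0,0,0],0.6],[[0,0,0.06],[0,0,0],0.6],[[0,0,0.06],[0,0,0],0.6],[[0,0,0.06],[0,0,0],0.6],[[0,0,0.04],[0,0,0],0.6],[[0,0,0],[0,0,0],0.6],[[0,0,0],[0,0,0],0.6],[[0,0,0],[0,0,0],0.6]])

```text
t: 19.75
tcp_pos: [0.5458, -0.1882, 0.0556]
orientation: [3.14, 0.0, 1.175]
contact_force: [0.1, 0.1, -0.1]
gripper_width: 0.0347
```

Run:
```python
from h import *
s=readout.state();print(s["tcp_pos"],s["orientation"],s["gripper_width"],s["contact_force"])
im=read_camera("wrist");cv2.imwrite("pics/w13.png",im[:,:,::-1])
```

```text
[ 0.5458 -0.1882  0.0556] [3.1397 0.0002 1.1746] 0.03472991616571313 [ 0.08    0.0788 -0.0613]
```

View pics/w13.png

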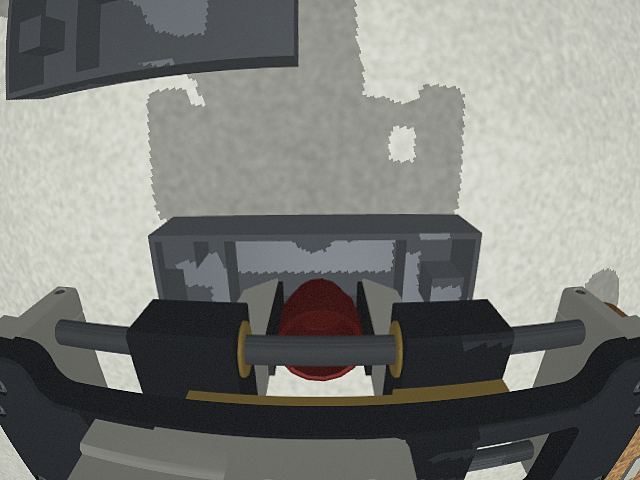

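Run:
```python
from h import *
s=readout.state()
R=Ro.from_euler('xyz',s["orientation"]).as_matrix()
for p in [(149,236),(480,233),(315,235)]:
    print(R.T@(plane("wrist",p,.06,s)-s["tcp_pos"]))
```

```text
[ 0.0334 -0.0784 -0.0044]
[ 0.0348  0.075  -0.004 ]
[ 0.0339 -0.0009 -0.0042]
```

apply_moves(motion=[[[0,0,0.03],[0,0,0],0.6],[[0,0,0.04],[0,0,0],0.6],[[0,0,0.025],[0,0,0],0.6],[[0,0,0.01],[0,0,0],0.6],[[0,0,0],[0,0,0],0.6],[[0,0,0],[0,0,0],0.6],[[0,0,0],[0,0,0],0.6]])

```text
t: 20.5
tcp_pos: [0.5456, -0.1883, 0.0133]
orientation: [3.14, 0.0, 1.174]
contact_force: [0.1, -0.7, -1.4]
gripper_width: 0.0347
```

apply_moves(motion=[[[0,0,0.004],[0,0,0],0.6],[[0,0,0],[0,0,0],0.6],[[0,0,0],[0,0,0],0.6]])

```text
t: 20.8
tcp_pos: [0.5452, -0.1882, 0.0112]
orientation: [3.141, 0.0, 1.174]
contact_force: [-0.8, -0.2, -0.5]
gripper_width: 0.0346
```

apply_moves(motion=[[[0,0,0.005],[0,0,0],0.6],[[0,0,0],[0,0,0],0.6],[[0,0,0],[0,0,0],0.6]])

```text
t: 21.1
tcp_pos: [0.5451, -0.1881, 0.009]
orientation: [-3.141, 0.0, 1.174]
contact_force: [0.7, -0.2, -0.4]
gripper_width: 0.0348
```

apply_moves(motion=[[[0,0,0.003],[0,0,0],0.6],[[0,0,0],[0,0,0],0.6],[[0,0,0],[0,0,0],0.6]])

```text
t: 21.4
tcp_pos: [0.5451, -0.1881, 0.0079]
orientation: [3.142, 0.0, 1.174]
contact_force: [-0.3, -0.6, -0.5]
gripper_width: 0.035
```

apply_moves(motion=[[[0,0,0.003],[0,0,0],0.6],[[0,0,0],[0,0,0],0.6],[[0,0,0],[0,0,0],0.6]])

```text
t: 21.7
tcp_pos: [0.5452, -0.1882, 0.0075]
orientation: [3.141, 0.0, 1.174]
contact_force: [-2.4, 0.3, 6.5]
gripper_width: 0.035
```

apply_moves(motion=[[[0,0,0],[0,0,0],0.15],[[0,0,0],[0,0,0],0.05],[[0,0,0],[0,0,0],0],[[0,0,0],[0,0,0],0],[[0,0,0],[0,0,0],0]])

```text
t: 22.2
tcp_pos: [0.5451, -0.1881, 0.0066]
orientation: [-3.141, 0.0, 1.174]
contact_force: [-0.2, -0.4, -0.4]
gripper_width: 0.0456
```

apply_moves(motion=[[[0,0,-0.02],[0,0,0],0],[[0,0,-0.05],[0,0,0],0],[[0,0,-0.06],[0,0,0],0],[[0,0,-0.08],[0,0,0],0],[[0,0,-0.1],[0,0,0],-0.5],[[0,0,-0.06],[0,0,0],-1],[[0,0,0],[0,0,0],-1],[[0,0,0],[0,0,0],-1],[[0,0,0],[0,0,0],-1]])

```text
t: 23.1
tcp_pos: [0.5444, -0.1878, 0.1535]
orientation: [-3.139, -0.0, 1.174]
contact_force: [-0.4, 0.5, -1.3]
gripper_width: 0.0813
```

Run:
```python
from h import *
s=readout.state();print(s["tcp_pos"],s["orientation"],s["gripper_width"],s["contact_force"])
im=read_camera("wrist");cv2.imwrite("pics/w14.png",im[:,:,::-1])
im=read_camera("scene");cv2.imwrite("pics/s14.png",cv2.resize(im[120:320,120:420,::-1],None,fx=2.5,fy=2.5))
```

```text
[ 0.5444 -0.1878  0.1535] [-3.1392 -0.0001  1.1741] 0.08133629633341642 [-0.392   0.4767 -1.2622]
```

View pics/w14.png

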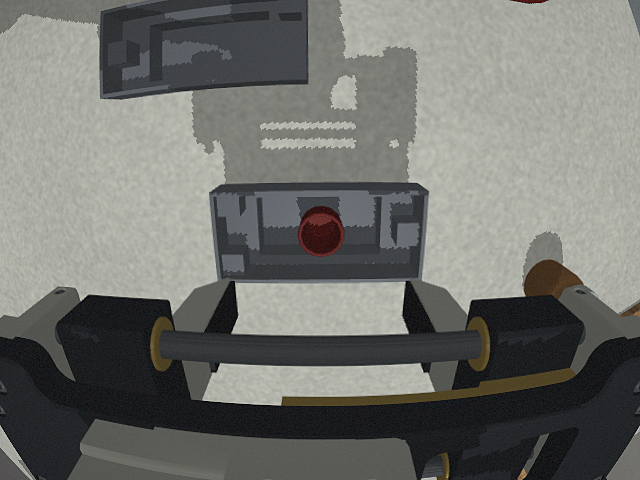

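View pics/s14.png

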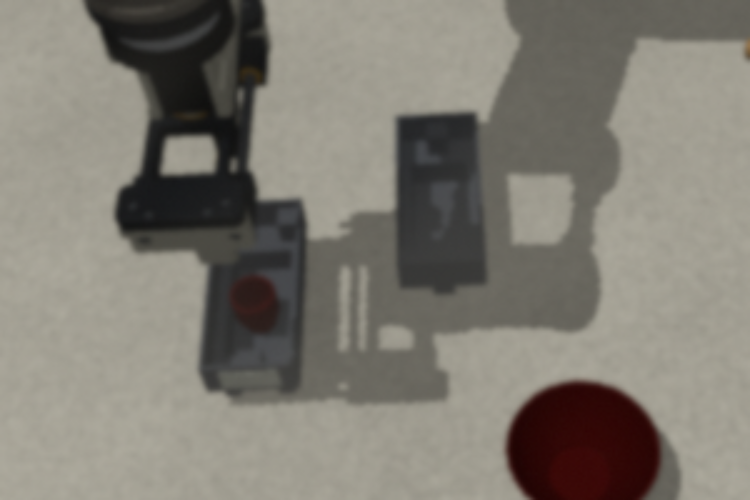

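Run:
```python
import cv2
im=cv2.imread("pics/w14.png");cv2.imwrite("pics/w14z.png",cv2.resize(im[175:295,200:440],None,fx=3.3,fy=3.3,interpolation=cv2.INTER_CUBIC))
```

```text
(no output)
```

View pics/w14z.png

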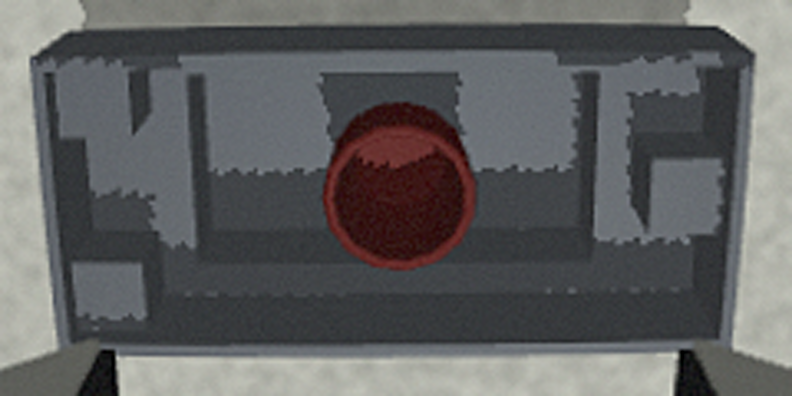

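Run:
```python
from h import *
s=readout.state()
s=dict(tcp_pos=np.array([0.5444,-0.1878,0.1535]),orientation=[-3.1392,-0.0001,1.1741])
f=lambda p:((p[0]+.5)/3.3-.5+200,(p[1]+.5)/3.3-.5+175)
print(rect([plane("wrist",f(p),.06,s) for p in [(754,56),(730,350),(62,353),(33,60)]]))
print(plane("wrist",f((399,196)),.043,s))
```

```text
(array([ 0.5445, -0.1885,  0.06  ]), np.float64(0.15429135783313142), np.float64(0.06876821982493517), np.float64(-0.3908257052683041), np.float64(-0.38896773729577877))
[ 0.5447 -0.1908  0.043 ]
```

apply_moves(motion=[[[0,0,0],[0,0,-0.0227],-1],[[0,0,0],[0,0,-0.0227],-1],[[0,0,0],[0,0,-0.0227],-1],[[0,0,0],[0,0,-0.0227],-1],[[0,0,0],[0,0,-0.0227],-1],[[0,0,0],[0,0,-0.0227],-1],[[0,0,0],[0,0,-0.0227],-1],[[0,0,0],[0,0,-0.0227],-1],[[0,0,0],[0,0,-0.0227],-1],[[0,0,0],[0,0,-0.0227],-1],[[0,0,0],[0,0,-0.023],-1]])

```text
t: 24.3
tcp_pos: [0.5447, -0.1879, 0.1535]
orientation: [3.141, -0.002, 2.751]
contact_force: [-0.7, 1.2, 0.1]
gripper_width: 0.0917
```

apply_moves(motion=[[[0.0437,0.0727,0],[0,0,0],-1],[[0.0437,0.0727,0],[0,0,0],-1],[[0.0437,0.0727,0],[0,0,0],-1],[[0.0437,0.0727,0],[0,0,0],-1],[[0.0437,0.0727,0],[0,0,0],-1],[[0,0,0],[0,0,0],-1],[[0,0,0],[0,0,0],-1],[[0,0,0],[0,0,0],-1]])

```text
t: 25.1
tcp_pos: [0.5208, -0.021, 0.1543]
orientation: [-3.141, -0.0, 2.745]
contact_force: [-0.3, -0.4, 0.3]
gripper_width: 0.0919
```

Run:
```python
from h import *
s=readout.state();print(s["tcp_pos"],s["orientation"],s["gripper_width"],s["contact_force"])
im=read_camera("wrist");cv2.imwrite("pics/w15.png",im[:,:,::-1])
```

```text
[ 0.5208 -0.021   0.1543] [-3.1411 -0.0005  2.7445] 0.09194079387018553 [-0.3251 -0.3507  0.2664]
```

View pics/w15.png

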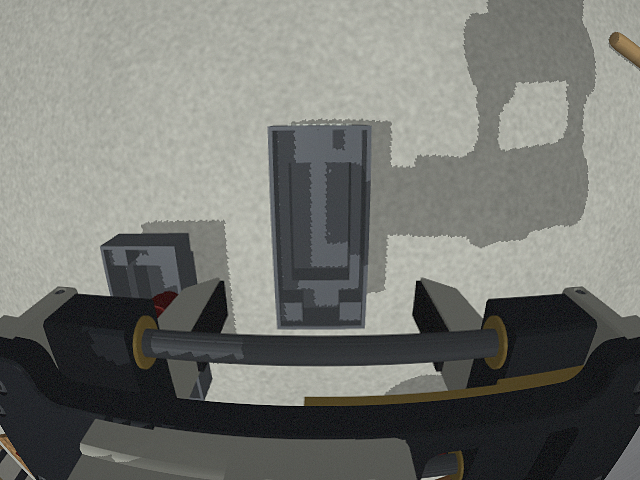

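apply_moves(motion=[[[0.0025,0.001,0.04],[0,0,0],-1],[[0,0,0.07],[0,0,0],-1],[[0,0,0.08],[0,0,0],-1],[[0,0,0.06],[0,0,0],-1],[[0,0,0.035],[0,0,0],-1],[[0,0,0.015],[0,0,0],-1],[[0,0,0],[0,0,0],-1],[[0,0,0],[0,0,0],-1],[[0,0,0],[0,0,0],-1]], squeeze=25)

```text
t: 26.05
tcp_pos: [0.5206, -0.0198, 0.0356]
orientation: [3.141, 0.002, 2.745]
contact_force: [-0.3, 0.1, 0.4]
gripper_width: 0.0919
```

apply_moves(motion=[[[0,0,0],[0,0,0],-0.4],[[0,0,0],[0,0,0],-0.3],[[0,0,0],[0,0,0],0],[[0,0,0],[0,0,0],0],[[0,0,0],[0,0,0],0],[[0,0,0],[0,0,0],0],[[0,0,0],[0,0,0],0]])

```text
t: 26.75
tcp_pos: [0.52, -0.0196, 0.035]
orientation: [-3.141, 0.0, 2.745]
contact_force: [-1.4, 0.4, 4.9]
gripper_width: 0.07
```

apply_moves(motion=[[[0,0,-0.02],[0,0,0],0],[[0,0,-0.04],[0,0,0],0],[[0,0,-0.06],[0,0,0],0],[[0,0,-0.07],[0,0,0],0],[[0,0,-0.06],[0,0,0],0],[[0,0,-0.04],[0,0,0],0],[[0,0,-0.02],[0,0,0],0],[[0,0,0],[0,0,0],0],[[0,0,0],[0,0,0],0],[[0,0,0],[0,0,0],0]])

```text
t: 27.75
tcp_pos: [0.5193, -0.0194, 0.1576]
orientation: [-3.141, -0.002, 2.745]
contact_force: [-0.5, 0.2, -2.9]
gripper_width: 0.0698
```

Run:
```python
from h import *
s=readout.state();print(s["tcp_pos"],s["orientation"],s["gripper_width"],s["contact_force"])
im=read_camera("wrist");cv2.imwrite("pics/w16.png",im[:,:,::-1])
```

```text
[ 0.5193 -0.0194  0.1576] [-3.1411 -0.0022  2.7449] 0.06983063164804029 [-0.5481  0.1914 -2.8801]
```

View pics/w16.png

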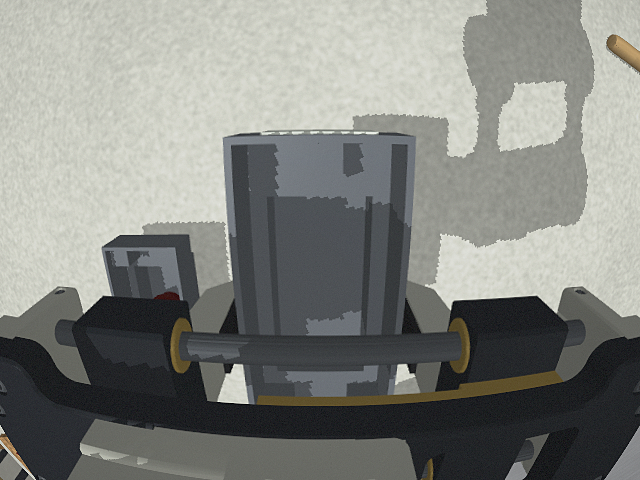

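Run:
```python
from h import *
for tag,s,pts in (("now",dict(tcp_pos=np.array([0.5193,-0.0194,0.1576]),orientation=[-3.1411,-0.0022,2.7449]),[(223,137),(415,137)]),):
    R=Ro.from_euler('xyz',s["orientation"]).as_matrix()
    for p in pts: print(R.T@(plane("wrist",p,s["tcp_pos"][2]+.025,s)-s["tcp_pos"]))
```

```text
[ 0.0766 -0.0349 -0.0248]
[ 0.0766  0.0342 -0.0248]
```

apply_moves(motion=[[[-0.0219,-0.0365,0],[0,0,0],0],[[-0.0437,-0.073,0],[0,0,0],0],[[-0.0437,-0.073,0],[0,0,0],0],[[-0.0437,-0.073,0],[0,0,0],0],[[-0.0437,-0.073,0],[0,0,0],0],[[-0.0219,-0.0365,0],[0,0,0],0],[[0,0,0],[0,0,0],0],[[0,0,0],[0,0,0],0],[[0,0,0],[0,0,0],0],[[0,0,0],[0,0,0],0]])

```text
t: 28.8
tcp_pos: [0.5441, -0.1866, 0.1587]
orientation: [3.141, -0.0, 2.747]
contact_force: [0.5, 0.5, -2.6]
gripper_width: 0.0695
```

Run:
```python
from h import *
s=readout.state();print(s["tcp_pos"],s["orientation"],s["gripper_width"],s["contact_force"])
im=read_camera("wrist");cv2.imwrite("pics/w17.png",im[:,:,::-1])
im=read_camera("scene");cv2.imwrite("pics/s17.png",cv2.resize(im[150:310,130:330,::-1],None,fx=3.5,fy=3.5,interpolation=cv2.INTER_CUBIC))
print(readout.state()["tcp_pos"])
```

```text
[ 0.5441 -0.1866  0.1587] [ 3.1414 -0.0004  2.7465] 0.06947120015360338 [ 0.4889  0.482  -2.5863]
[ 0.5442 -0.187   0.1589]
```

View pics/w17.png

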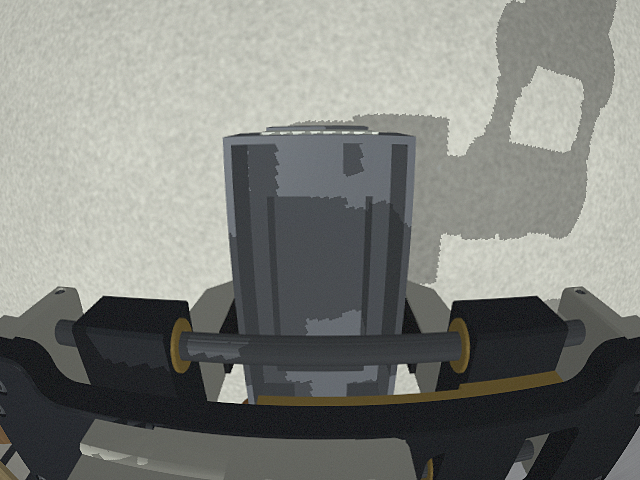

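View pics/s17.png

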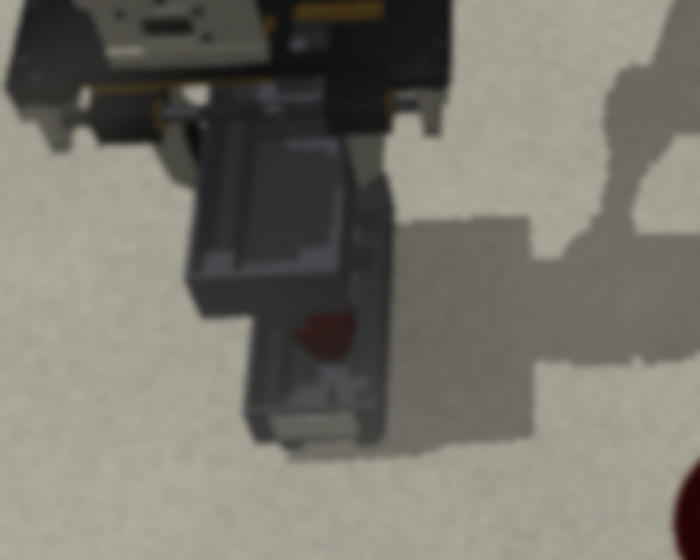

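apply_moves(motion=[[[0.001,-0.003,0.02],[0,0,0],0],[[0,0,0.04],[0,0,0],0],[[0,0,0.04],[0,0,0],0],[[0,0,0.025],[0,0,0],0],[[0,0,0.015],[0,0,0],0],[[0,0,0],[0,0,0],0],[[0,0,0],[0,0,0],0],[[0,0,0],[0,0,0],0],[[0,0,0],[0,0,0],0]])

```text
t: 29.8
tcp_pos: [0.5437, -0.1891, 0.1034]
orientation: [-3.141, 0.001, 2.745]
contact_force: [1.2, -0.0, -2.6]
gripper_width: 0.0696
```

Run:
```python
from h import *
s=readout.state();print(s["tcp_pos"],s["orientation"],s["gripper_width"],s["contact_force"])
im=read_camera("wrist");cv2.imwrite("pics/w18.png",im[:,:,::-1])
im=read_camera("scene");cv2.imwrite("pics/s18.png",cv2.resize(im[150:310,130:330,::-1],None,fx=3.5,fy=3.5,interpolation=cv2.INTER_CUBIC))
```

```text
[ 0.5437 -0.1891  0.1034] [-3.1415  0.0013  2.7449] 0.06964433520883702 [ 1.1532 -0.0473 -2.5795]
```

View pics/w18.png

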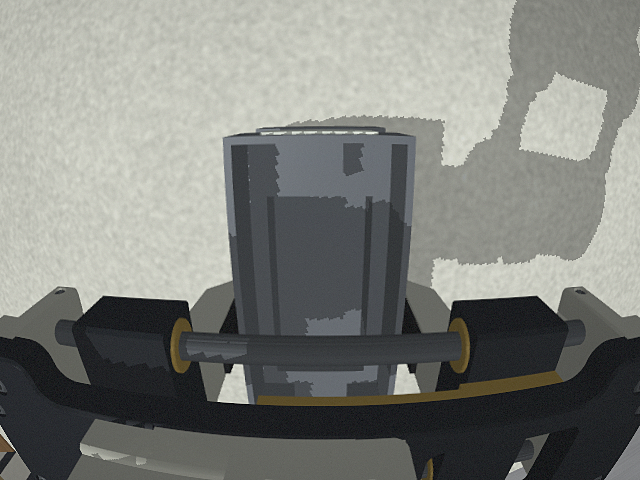

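View pics/s18.png

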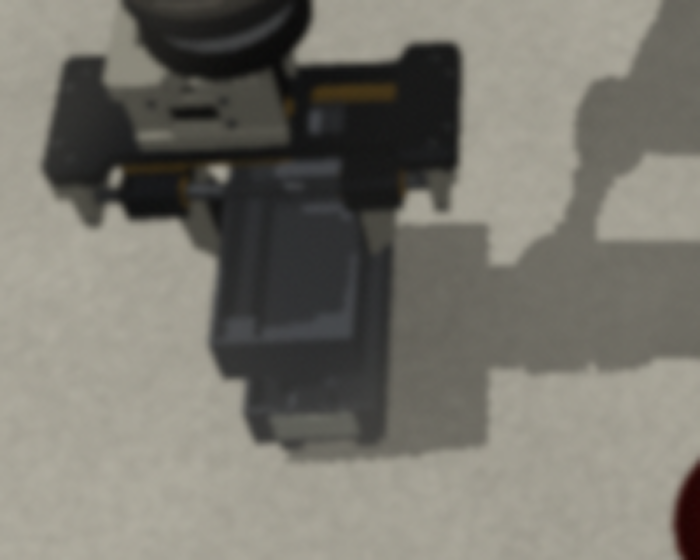

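Run:
```python
from h import *
s=dict(tcp_pos=np.array([0.5437,-0.1891,0.1034]),orientation=[-3.1415,0.0003,2.7449])
R=Ro.from_euler('xyz',s["orientation"]).as_matrix()
for p in [(257,127.5),(386,127.5)]: print(R.T@(plane("wrist",p,.06,s)-s["tcp_pos"]))
for p in [(223,137),(415,137)]: print(R.T@(plane("wrist",p,s["tcp_pos"][2]+.025,s)-s["tcp_pos"]))
```

```text
[ 0.0781 -0.0338  0.0434]
[0.0782 0.0355 0.0434]
[ 0.0766 -0.0348 -0.025 ]
[ 0.0766  0.0341 -0.025 ]
```

apply_moves(motion=[[[0.0025,0.0025,0.01],[0,0,0],0],[[0,0,0.01],[0,0,0],0],[[0,0,0.01],[0,0,0],0],[[0,0,0.002],[0,0,0],0],[[0,0,0],[0,0,0],0],[[0,0,0],[0,0,0],0],[[0,0,0],[0,0,0],0]])

```text
t: 30.6
tcp_pos: [0.5429, -0.1877, 0.0901]
orientation: [-3.141, 0.0, 2.745]
contact_force: [0.7, -0.2, -2.9]
gripper_width: 0.0699
```

apply_moves(motion=[[[0,0,0.004],[0,0,0],0],[[0,0,0],[0,0,0],0],[[0,0,0],[0,0,0],0]])

```text
t: 30.9
tcp_pos: [0.5428, -0.1876, 0.0883]
orientation: [-3.142, -0.0, 2.745]
contact_force: [-0.3, -0.5, -3.1]
gripper_width: 0.0696
```

apply_moves(motion=[[[0,0,0.003],[0,0,0],0],[[0,0,0],[0,0,0],0],[[0,0,0],[0,0,0],0]])

```text
t: 31.2
tcp_pos: [0.5428, -0.1876, 0.0871]
orientation: [-3.142, -0.0, 2.745]
contact_force: [-0.7, 0.2, -2.9]
gripper_width: 0.07
```

apply_moves(motion=[[[0,0,0.003],[0,0,0],0],[[0,0,0],[0,0,0],0],[[0,0,0],[0,0,0],0]])

```text
t: 31.5
tcp_pos: [0.5429, -0.1876, 0.087]
orientation: [-3.141, 0.001, 2.745]
contact_force: [-2.0, 0.4, 4.8]
gripper_width: 0.0699
```

apply_moves(motion=[[[0,0,0],[0,0,0],-0.6],[[0,0,0],[0,0,0],-0.8],[[0,0,0],[0,0,0],-1],[[0,0,0],[0,0,0],-1],[[0,0,0],[0,0,0],-1]])

```text
t: 32.0
tcp_pos: [0.5428, -0.1876, 0.0858]
orientation: [-3.142, -0.0, 2.745]
contact_force: [0.5, 0.2, -0.0]
gripper_width: 0.0917
```

apply_moves(motion=[[[0,0,-0.03],[0,0,0],-1],[[0,0,-0.07],[0,0,0],-1],[[0,0,-0.1],[0,0,0],-1],[[0,0,-0.1],[0,0,0],-1],[[0,0,-0.06],[0,0,0],-1],[[0,0,0],[0,0,0],-1],[[0,0,0],[0,0,0],-1],[[0,0,0],[0,0,0],-1]])

```text
t: 32.8
tcp_pos: [0.5421, -0.1873, 0.2288]
orientation: [3.141, -0.002, 2.745]
contact_force: [-0.1, -0.0, 0.1]
gripper_width: 0.0916
```

Run:
```python
from h import *
s=readout.state();print(s["tcp_pos"],s["orientation"],s["gripper_width"],s["contact_force"])
im=read_camera("wrist");cv2.imwrite("pics/w19.png",im[:,:,::-1])
im=read_camera("scene");cv2.imwrite("pics/s19.png",cv2.resize(im[170:300,170:280,::-1],None,fx=4.5,fy=4.5,interpolation=cv2.INTER_CUBIC))
```

```text
[ 0.5421 -0.1873  0.2288] [ 3.1415 -0.0023  2.745 ] 0.09159276819642337 [-0.059  -0.0051  0.0747]
```

View pics/w19.png

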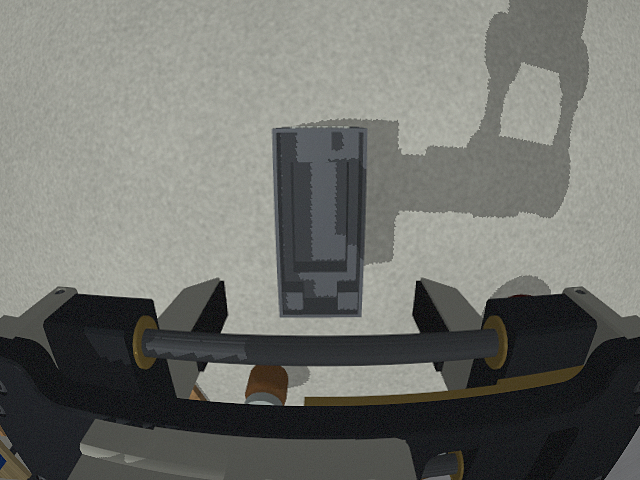

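View pics/s19.png

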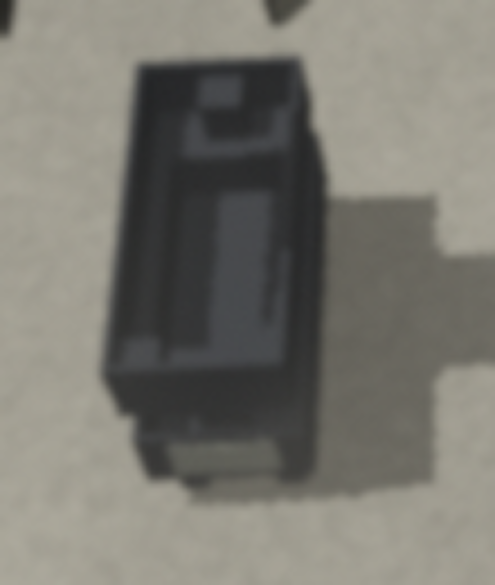

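Run:
```python
from h import *
s=dict(tcp_pos=np.array([0.5421,-0.1873,0.2288]),orientation=[3.1415,-0.0003,2.745])
P=[plane("wrist",p,.112,s) for p in [(272.5,128),(367.5,128),(361.5,317),(281,317)]]
print(rect(P),np.linalg.norm(P[0]-P[1]),np.linalg.norm(P[2]-P[3]))
print(ctrl.finish_job())
```

```text
(array([ 0.5441, -0.1875,  0.112 ]), np.float64(0.1556282953090547), np.float64(0.0690131890108891), np.float64(2.7518326073195363), np.float64(2.7446862718449285)) 0.06941745252374099 0.06860892779794615
the job is handed in; nothing more can be done
None
```

The job is done and handed in at about 33 s of the 64 s allowed. I did not get a verdict back.

I lifted the upper bin out, turned it half a turn and stood it on the bench. I then put the cup upright in the lower bin and set the upper bin back on top with its card end opposite the lower one.

**Last checks before handing in:**
- **Upper bin position:** its centre measured at (0.544, -0.1875), within about 1 mm of the lower bin's measured centre (0.5445, -0.1885). Its heading measured 2.75 rad against the lower bin's -0.39 rad, so it is turned half a turn.
- **Upper bin height:** it made contact when its underside was about 52 mm above the bench, which is the ledge height. The rim measured at its full nominal size at that height and about equally wide at both ends, so I take it as level.
- **Cup:** it measured upright and within about 3 mm of the lower bin's centre before I covered it. I could not see it afterwards.
- **Let go:** the gripper was open and well clear, with no contact force.

No check failed. The cameras disagreed by up to about 3 mm on positions, which is less than the 5–7 mm of play in the fit. I did not measure the bystanders again at the end, but no contact with them showed in the pictures or the force readings.

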